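# Seat the glass cell in the desk colour meter

## Robot

A 6-joint arm with a two-finger parallel gripper is mounted at the origin on the work surface; the furniture and walls round the work are solid. World frame = base frame: x ahead of the robot, y to its left, z up, the work surface at z = 0. Lengths are in m, angles in rad, forces in N, time in s.
With the tool pointing down it reaches from about 0.35 to 0.8 m from the base axis. Payload 7.3 kg.
Tool frame: the origin (TCP) lies between the finger pads; the fingertips stand 25 mm ahead of it and the grasp point (between the pads) lies 6 mm ahead of it (r.tip_extent is the distance from the TCP to the fingertips, in m); z points along the fingers, y is the direction in which the jaws open and shut (so a half turn about z gives the same grasp; the last joint's range is limited). The gripper opens to 85 mm and grips with 20 to 120 N. Pads are 22 mm wide; open, the fingers measure 114 mm over their backs; the gripper's body (76 mm by 85 mm) begins 54 mm behind the grasp point. The pads swing forward as they close: fully open they stand 13 mm farther back than shut.
Start: joints at [0.985, 0.342, 1.524, -0, 1.275, -0.146], TCP at [0.224, 0.475, 0.256] pointing down, gripper open.
Joint ranges: [-2.53, 2.53], [-0.77, 2.02], [0.04, 2.7], [-1, 4.14], [0.28, 2.66], [-3.11, 3.11]. Speed limits (rad/s): [2.57, 2.57, 3.14, 3.14, 3.14, 3.14].

## Interface

Orientations are given as a unit quaternion [x, y, z, w].
In Python, from workcell import r, command_gripper, optics gives the robot as it stands. The module is installed in compiled form; this text tells all that it offers. Calls block until the motion is done:
- r.reach(position, orientation): joint-space move of the TCP to a pose.
- r.move_straight(position, orientation=None, speed=0.15, max_force=None): straight line of the TCP; orientation=None keeps the orientation; speed is the mean speed in m/s. With max_force (N) it stops when the force on the tool has changed by that much, and returns True; else False.
- r.movej(angles): joint-space move.
- command_gripper(opening, force=None): finger opening in m; force is the grip in N (None keeps the last); returns when the fingers have stopped.
- r.hold(seconds).
- r.solve_ik(position, orientation): joint angles nearest the present ones, or None.
- r.read_state(): the state.
- optics.get_image(name): name is "scene" or "top"; returns (picture, depth): 480x640x3 uint8, red, green, blue; 480x640 float32, m along the optical axis (not along the pixel's ray), 0 where there is no reading.
- optics.camera_model(name): a dict with "K" (3x3 intrinsics, pixels), "R" (3x3) and "t" (3): a world point X has camera coordinates R X + t. Camera axes: x right, y down, z forward; pixel columns grow to the right and rows downward; lengths in m; the calibration is good to about 2 mm. A picture is of the moment at which its call begins. camera_model takes no time and is no camera call.
A pose or a line that the arm cannot do raises r.PlanningError and nothing moves.
- r.finish_job(): hands the job in, once; it reports no verdict.
The state is a dict: "time_s": time; "joint_positions": joint angles; "dq": joint speeds; "tau": joint torques, N m; "eef_pos": TCP position; "eef_rot": TCP orientation; "contact_force": force on the tool from outside, world axes, zero at the start; "torque": the same for the moment, N m; "grip_width": finger opening in m.
Only numpy, scipy, OpenCV 4.12 (cv2) and the standard library are available. Lean on these libraries where they do the work, as an engineer would, in place of code of your own. Each camera call takes 0.05 s, during which the arm holds its last target. There are 200 camera calls.

## Task

Take the tall glass reference cell out of the stand, turn it so that its two clear faces look along the meter's light path from the lamp to the detector, and set it upright in the meter's square well. The well grips the cell, so push it gently, by feel, until it is fully home with the spring seat under it pressed down, and leave it there. Never push harder than about 15 N, and leave the short blank and the other things on the desk where they are.

Things in the scene. Friction and masses are not known exactly. Their poses are not given: they have to be found in the camera images.
- cell_mid (a point): Centre of the loose glass cell, an upright block 20 x 20 mm, 76 mm tall, 50 to 80 g (this point is 38 mm above its underside; the lowest 3 mm are stepped in by 1.8 mm). Its clear glass faces look along its own +y and -y, its frosted ribbed sides along +x and -x, z is up. A thin black ridge on its grey cap runs along y. It starts upright in one of the stand's pockets, at any yaw.
- well_mouth (a point): Centre of the mouth of the square well in the meter's white deck, 42 mm above the desk. The light path runs along this frame's y, 20 mm above the deck. The well is 21.5 mm square with a 2 mm lead-in. A spring nose in its +x wall, 2 to 14 mm below the mouth, grips the cell: from there, it takes 3 to 8 N to get past the nose, then 1 to 4 N to slide on, and the cell stays where it is left.
- seat (a joint): Travel of the spring seat in the well: 0 = free, 0.003 m = pressed to its hard stop. The seat's height is set differently each time, unseen and unmeasured: its free top lies 14 to 32 mm below the mouth, so it must be felt. It yields 3 mm for about 1 N of extra push; at its stop the push rises steeply, and the cell is home. The reading does not tell how deep the seat lies.
- meter: The fixed colour meter, 100 mm (its x) by 200 mm (its y), deck 42 mm high; origin on the desk below the well's centre, axes as well_mouth. On the deck stand the lamp house at +y (45 mm higher than the deck) and the smaller detector house at -y (34 mm higher). Their black snouts end 39 mm from the well's axis; the houses begin 51 mm from it.
- stand: Fixed aluminium stand, 52 mm (its x) by 116 mm (its y), 18 mm high; origin at the centre of its underside. Two round pockets 31 mm across and 14 mm deep (floor 4 mm above the desk) at y = +32 mm and -32 mm: one holds the cell, the other the blank.
- blank_mid (a point): Centre of the short solid aluminium blank, 20 x 20 x 40 mm, standing in the other pocket of the stand. Leave it there.
- glue_stick_mid (a point): Centre of a standing glue stick, 28 mm across and 91 mm high. Bystander.
- tape_roll_mid (a point): Centre of a lying roll of tape, 92 mm across and 48 mm high. Bystander.
There are look-alikes about, which are no part of the job. Leave any green look-alike of the part that bears cell_mid alone.

How it is judged:
On the way, in this order (a step that is already met when the one before it is completed fails the run):
1. the cell is lifted clear of the stand (height (world z) of cell_mid above 0.075 m), for 0.1 s.
2. the cell stands in the well, turned the right way, and presses the spring seat down (value of joint seat above 0.002 m and horizontal distance between cell_mid and well_mouth below 0.003 m and angle between the y axis of cell_mid and the y axis of well_mouth, either way round below 0.1 rad and angle between cell_mid's own z axis and vertical below 0.06 rad), for 0.2 s.
At the end, for the whole second after the job is handed in: The cell stands in the well, on its axis within 3 mm, upright within 0.06 rad, with its clear faces square to the light path within 0.1 rad (either clear face may look to the lamp), and the spring seat under it is pressed at least 2 of its 3 mm; the cell has been let go (all of step 2); the robot touches nothing.
It fails at once if the contact forces between cell and meter pass 25 N (the nose's squeeze makes up to 10 N of that, a push of 15 N the rest) (contact force between cell and meter above 25 N).
It fails at once if the arm or fingers push the meter with more than 25 N (contact force between any of the fingers, the arm and meter above 25 N).
It fails at once if the blank or another bystander is moved by more than 20 mm (distance of any of blank_mid, glue_stick_mid, tape_roll_mid from where it was at the start of the episode above 0.02 m).
It also fails if it takes over 40 s, if anything falls off the work surface, if the arm or the gripper's body presses on something with over 40 N, if the wrist force passes 120 N, or if a joint passes its speed limit or range.

## Working session

There is one attempt and no reset: what is moved stays moved. The work goes in short steps, each a Python script; the robot and the scene stay as the last script left them, time stands still between calls to the robot, and variables do not carry over. Pictures are saved under pics/ and viewed, about 8 in all and at most 12, crops included, and the job is handed in when it is done.

```bash
mkdir -p pics; cat > h.py <<'E'
import numpy as np, cv2
from workcell import r, command_gripper, optics
def snap(name, tag):
    p,d=optics.get_image(name); np.savez(f'pics/{tag}.npz',p=p,d=d)
    cv2.imwrite(f'pics/{tag}.png',p[:,:,::-1]); return p,d
def load(tag):
    z=np.load(f'pics/{tag}.npz'); return z['p'],z['d']
def cloud(name,d):
    m=optics.camera_model(name); K,R,t=[np.array(m[k]) for k in 'KRt']
    v,u=np.mgrid[:480,:640]
    c=np.stack([(u-K[0,2])/K[0,0]*d,(v-K[1,2])/K[1,1]*d,d],-1)
    return (c-t)@R
def at_z(name,u,v,z):
    m=optics.camera_model(name); K,R,t=[np.array(m[k]) for k in 'KRt']
    ray=np.linalg.inv(K)@[u,v,1]@R; C=-R.T@t
    return C+ray*(z-C[2])/ray[2]
E
python3 - <<'E'
from h import *
for n in('scene','top'):
    p,d=snap(n,n+'0'); m=optics.camera_model(n); print(n,m['K'],-np.array(m['R']).T@m['t'],m['R'])
s=r.read_state(); print(s['time_s'],s['eef_rot'],s['contact_force'],s['grip_width'],r.tip_extent)
E
```

```text
scene [[560.57340483   0.         323.5581881 ]
 [  0.         560.57340483 228.65219859]
 [  0.           0.           1.        ]] [ 0.06565394 -0.27339768  0.81627116] [[ 7.50446384e-01 -6.60931042e-01 -6.18283787e-04]
 [-5.09228106e-01 -5.77600221e-01 -6.38016238e-01]
 [ 4.21327616e-01  4.79111826e-01 -7.70022660e-01]]
top [[450.19964635   0.         321.95861036]
 [  0.         450.19964635 236.9809993 ]
 [  0.           0.           1.        ]] [0.39895054 0.21005689 0.92576178] [[-0.01249546 -0.99974421 -0.01885134]
 [-0.99635261  0.01404016 -0.08416858]
 [ 0.08441173  0.01773085 -0.99627319]]
0.1 [ 2.18115542e-01  9.75922717e-01 -6.34292505e-04 -2.42722654e-04] [-0.9297508  -0.61953649 -1.03434652] 0.08527687647769695 0.025
```

View pics/top0.png

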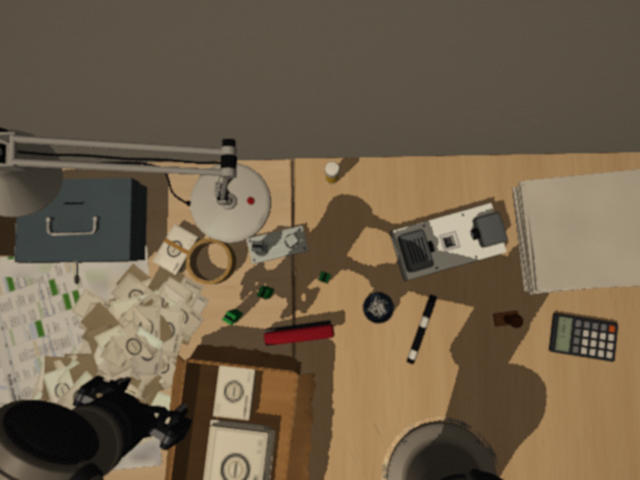

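View pics/scene0.png

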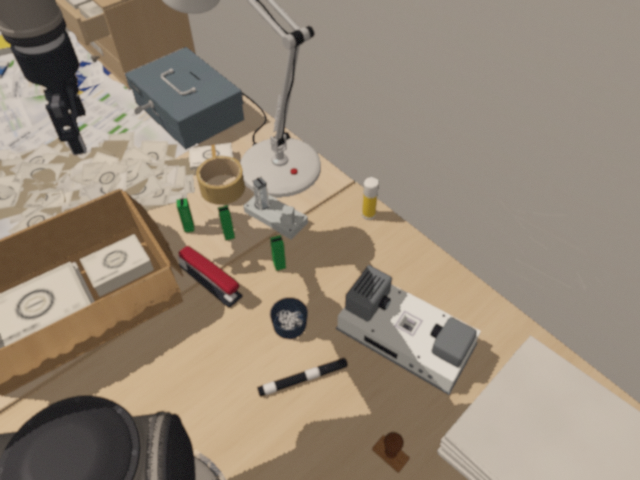

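The top view shows the stand at about (276,243), with the cell at (260,246) and the blank at (294,240). The meter's well is at (450,241), the lamp house at (412,250) on the left, the tape roll at (210,260) and the desk-lamp pole at (228,170). In the scene view the cell is at (261,193) and the well at (409,322).

```bash
python3 - <<'E'
from h import *
ims=[]
for n,(u0,v0,w,h) in (('top',(240,215,75,56)),('top',(390,200,120,90)),('scene',(235,170,80,60)),('scene',(340,265,140,105))):
    p,d=load(n+'0'); c=cv2.resize(p[v0:v0+h,u0:u0+w],(400,300),interpolation=cv2.INTER_CUBIC); ims.append(c)
cv2.imwrite('pics/crops.png',cv2.convertScaleAbs(np.vstack([np.hstack(ims[:2]),np.hstack(ims[2:])])[:,:,::-1],alpha=1.3))
for n in('top','scene'):
    p,d=load(n+'0'); X=cloud(n,d)
    # deck
    for nm,box,zr in (('deck',(390,200,510,285) if n=='top' else (330,265,490,390),(.036,.048)),('stand',(240,215,312,270) if n=='top' else (235,180,315,240),(.013,.022))):
        b=X[box[1]:box[3],box[0]:box[2]].reshape(-1,3); s=b[(b[:,2]>zr[0])&(b[:,2]<zr[1])]
        rc=cv2.minAreaRect(s[:,:2].astype(np.float32)*1000); print(n,nm,len(s),np.median(s[:,2]),rc)
    b=X[215:270,240:312].reshape(-1,3) if n=='top' else X[170:240,235:315].reshape(-1,3)
    for zr in((.07,.09),(.038,.052)):
        s=b[(b[:,2]>zr[0])&(b[:,2]<zr[1])]; print(n,zr,len(s),s.mean(0) if len(s) else 0, np.ptp(s,axis=0) if len(s) else 0)
    # obstacles near cell within 0.16m
    f=X.reshape(-1,3)[d.ravel()>0]; f=f[(f[:,2]>.1)&(f[:,0]>.3)&(f[:,1]<.6)&(f[:,1]>-.3)]
    g=np.unique(np.round(f/.04).astype(int),axis=0)*.04; print(len(g)); print(g[g[:,1]<.5].round(2).tolist()[:60])
E
```

```text
top deck 3164 0.04219934687463198 ((463.87982177734375, -23.017852783203125), (100.04605102539062, 201.2688446044922), 14.97772216796875)
top stand 1347 0.018163499182740645 ((483.5545959472656, 329.91839599609375), (96.37565612792969, 129.1572265625), 12.391016960144043)
top (0.07, 0.09) 117 [0.45605134 0.34938459 0.07972325] [0.02105815 0.02085368 0.01425795]
top (0.038, 0.052) 120 [0.46790015 0.2946401  0.0439818 ] [0.03670475 0.07352326 0.01283135]
251
[[0.52, 0.32, 0.32], [0.52, 0.32, 0.36], [0.52, 0.36, 0.32], [0.52, 0.36, 0.36], [0.52, 0.4, 0.36], [0.52, 0.44, 0.36], [0.52, 0.48, 0.36], [0.52, 0.48, 0.4], [0.56, 0.32, 0.32], [0.56, 0.32, 0.36], [0.56, 0.36, 0.2], [0.56, 0.36, 0.24], [0.56, 0.36, 0.28], [0.56, 0.36, 0.32], [0.56, 0.36, 0.36], [0.56, 0.4, 0.12], [0.56, 0.4, 0.16], [0.56, 0.4, 0.2], [0.56, 0.4, 0.24], [0.56, 0.4, 0.32], [0.56, 0.4, 0.36], [0.56, 0.44, 0.12], [0.56, 0.44, 0.36], [0.56, 0.48, 0.36], [0.56, 0.48, 0.4], [0.6, 0.32, 0.32], [0.6, 0.32, 0.36], [0.6, 0.36, 0.36], [0.68, -0.28, 0.12], [0.68, -0.28, 0.16], [0.68, -0.28, 0.2], [0.68, -0.28, 0.24], [0.68, -0
[... 1549 characters left out ...]
0.68, -0.24, 0.16], [0.68, -0.24, 0.2], [0.68, -0.2, 0.12], [0.68, -0.2, 0.16], [0.68, -0.2, 0.2], [0.68, -0.2, 0.24], [0.68, -0.2, 0.28], [0.68, -0.16, 0.12], [0.68, -0.16, 0.16], [0.68, -0.16, 0.2], [0.68, -0.16, 0.24], [0.68, -0.16, 0.28], [0.68, -0.16, 0.32], [0.68, -0.16, 0.36], [0.68, -0.12, 0.12], [0.68, -0.12, 0.16], [0.68, -0.12, 0.2], [0.68, -0.12, 0.24], [0.68, -0.12, 0.28], [0.68, -0.12, 0.32], [0.68, -0.12, 0.36], [0.68, -0.12, 0.4], [0.68, -0.12, 0.44], [0.68, -0.12, 0.48], [0.68, -0.08, 0.12], [0.68, -0.08, 0.16], [0.68, -0.08, 0.2], [0.68, -0.08, 0.24], [0.68, -0.08, 0.28], [0.68, -0.08, 0.32], [0.68, -0.08, 0.36], [0.68, -0.08, 0.4], [0.68, -0.08, 0.44], [0.68, -0.08, 0.48]]
```

View pics/crops.png

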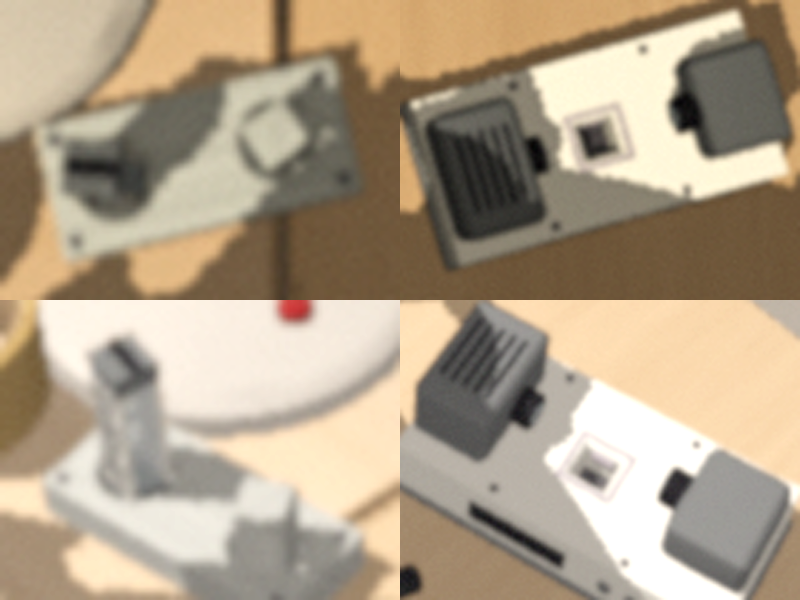

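The crops show the cell's black ridge running nearly along world y, with the cap at crop px (97,165), and the well at crop px (600,142) in the top view. The deck rectangle measures 100x201 mm at 15°, which matches the sizes given. Next I measure the cell yaw, the well centre and the lamp clearance.

```bash
python3 - <<'E'
from h import *
p,d=load('top0'); X=cloud('top',d)
for n,box in(('top',(248,232,270,256)),('scene',(248,172,270,196))):
    p,d=load(n+'0'); X=cloud(n,d); sl=np.s_[box[1]:box[3],box[0]:box[2]]
    x=X[sl].reshape(-1,3); g=p[sl].sum(-1).ravel()/3; k=x[:,2]>.074
    rc=cv2.minAreaRect(x[k][:,:2].astype(np.float32)*1000); print(n,'cap',k.sum(),np.median(x[k][:,2]),rc)
    dk=k&(g<np.percentile(g[k],30)); q=x[dk]
    ev,V=np.linalg.eigh(np.cov(q[:,:2].T)); print('ridge',dk.sum(),q.mean(0),np.degrees(np.arctan2(V[1,1],V[0,1])),np.sqrt(ev))
for n,u,v in(('top',390+200*.3,200+142*.3),('scene',340+200*.35,265+167*.35)): print(n,'well',at_z(n,u,v,.042))
# lighter well: outlined square centre
p,d=load('top0'); X=cloud('top',d)
b=X[195:290,385:515].reshape(-1,3); s=b[(b[:,2]>.036)&(b[:,2]<.048)]
f=np.vstack([cloud(n,load(n+'0')[1]).reshape(-1,3) for n in('top','scene')])
c=np.array([.456,.349]); k=(f[:,2]>.09)&(np.hypot(*(f[:,:2]-c).T)<.13)&(f[:,2]<.6)
g=f[k]; o=np.argsort(np.hypot(*(g[:,:2]-c).T))
print(k.sum()); print(np.unique(np.round(g/.02).astype(int),axis=0).dot(.02).round(2).tolist()[:50]); print(g[o[:4]])
k=(f[:,2]>.02)&(f[:,2]<.06)&(np.hypot(*(f[:,:2]-[.455,.349]).T)<.07)
E
```

```text
top cap 114 0.07997565981658258 ((434.4841613769531, 283.41082763671875), (161.54244995117188, 21.858230590820312), 71.8597412109375)
ridge 34 [0.45412242 0.34341588 0.10610856] 67.90843507829591 [0.00229534 0.02590568]
scene cap 115 0.07989338859553546 ((268.9798583984375, 40.11639404296875), (746.9317626953125, 24.959136962890625), 58.94890594482422)
ridge 35 [0.45355526 0.34247404 0.07986449] 81.34902179359122 [0.00297243 0.0048088 ]
top well [ 0.4592576  -0.02477442  0.042     ]
scene well [ 0.46330766 -0.02690644  0.042     ]
4033
[[0.52, 0.36, 0.34], [0.54, 0.34, 0.3], [0.54, 0.34, 0.32], [0.54, 0.34, 0.34], [0.54, 0.36, 0.22], [0.54, 0.36, 0.24], [0.54, 0.36, 0.26], [0.54, 0.36, 0.28], [0.54, 0.36, 0.3], [0.54, 0.36, 0.32], [0.54, 0.36, 0.34], [0.54, 0.38, 0.12], [0.54, 0.38, 0.14], [0.54, 0.38, 0.16], [0.54, 0.38, 0.18], [0.54, 0.38, 0.2], [0.54, 0.38, 0.22], [0.54, 0.38, 0.24], [0.54, 0.38, 0.26], [0.54, 0.38, 0.34], [0.54, 0.38, 0.36], [0.54, 0.4, 0.1], [0.54, 0.4, 0.12], [0.54, 0.4, 0.14], [0.54, 0.4, 0.16], [0.54, 0.4, 0.18], [0.54, 0.4, 0.2], [0.54, 0.4, 0.34], [0.54, 0.4, 0.36], [0.54, 0.42, 0.1], [0.54, 0.42, 0.12], [0.54, 0.42, 0.14], [0.54, 0.42, 0.16], [0.54, 0.42, 0.34], [0.54, 0.42, 0.36], [0.54, 0.44, 0.36], [0.54, 0.44, 0.38], [0.54, 0.46, 0.36], [0.54, 0.46, 0.38], [0.56, 0.34, 0.3], [0.56, 0.34, 0.32], [0.56, 0.34, 0.34], [0.56, 0.36, 0.22], [0.56, 0.36, 0.24], [0.56, 0.36, 0.26], [0.56, 0.36, 0.28], [0.56, 0.36, 0.3], [0.56, 0.36, 0.34], [0.56, 0.38, 0.14], [0.56, 0.38, 0.16]]
[[0.52998573 0.35158103 0.33260296]
 [0.53026769 0.34156517 0.33887961]
 [0.53060201 0.34424407 0.34091119]
 [0.53078964 0.34959457 0.33836038]]
```

```bash
python3 - <<'E'
from h import *
ims=[]
for n,box in(('top',(248,232,270,256)),('scene',(248,172,275,196))):
    p,d=load(n+'0'); X=cloud(n,d); sl=np.s_[box[1]:box[3],box[0]:box[2]]
    # project pixels to plane z=.080 instead of using noisy depth
    m=optics.camera_model(n); v,u=np.mgrid[sl]; 
    P=np.array([at_z(n,a,b,.080) for a,b in zip(u.ravel(),v.ravel())]); x=X[sl].reshape(-1,3); g=p[sl].sum(-1).ravel()/3
    k=(x[:,2]>.076)&(x[:,2]<.084)
    c=np.median(P[k],0); k&=np.hypot(*(P-c)[:,:2].T)<.016
    rc=cv2.minAreaRect(P[k][:,:2].astype(np.float32)*1000); print(n,k.sum(),P[k].mean(0),rc)
    w=np.clip(np.percentile(g[k],35)-g,0,None)*k; mu=(w[:,None]*P).sum(0)/w.sum(); q=(P-mu)[:,:2]
    ev,V=np.linalg.eigh((w[:,None]*q).T@q/w.sum()); print('ridge',mu,np.degrees(np.arctan2(V[1,1],V[0,1])),np.sqrt(ev))
    # warp patch to world metric at z=.08 (north-up: rows -x, cols -y)
    c0=np.array([.456,.349]); s=.02
    W=np.array([[c0[0]+s,c0[1]+s],[c0[0]+s,c0[1]-s],[c0[0]-s,c0[1]-s],[c0[0]-s,c0[1]+s]])
    pt=np.array([(lambda h:(np.array(m['K'])@h)[:2]/h[2])(np.array(m['R'])@[a,b,.08]+m['t']) for a,b in W],np.float32)
    H=cv2.getPerspectiveTransform(pt,np.float32([[0,0],[400,0],[400,400],[0,400]])); ims.append(cv2.warpPerspective(p,H,(400,400),flags=cv2.INTER_CUBIC))
cv2.imwrite('pics/capw.png',np.hstack(ims)[:,:,::-1])
E
```

```text
top 108 [0.45617377 0.34965065 0.08      ] ((456.3125305175781, 349.605712890625), (20.449316024780273, 19.194290161132812), 82.9066390991211)
ridge [0.4557286 0.347346  0.08     ] 82.57483704479488 [0.00182486 0.00485766]
scene 101 [0.45399345 0.34725893 0.08      ] ((453.591064453125, 347.3006896972656), (24.385204315185547, 20.800020217895508), 82.16321563720703)
ridge [0.45424786 0.34317233 0.08      ] 72.95130176127637 [0.00244963 0.00623506]
```

View pics/capw.png

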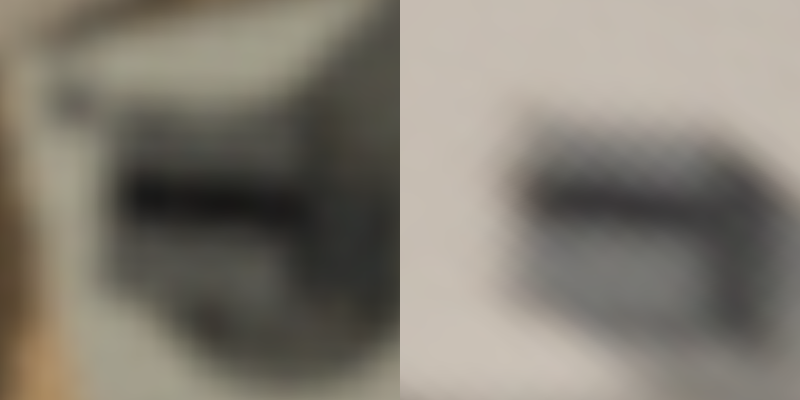

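The rectified cap shows the ridge at about 82.5° in world (cell yaw about -7.5°) and the centre near (0.4555, 0.348). Top at 80 mm is as expected. I'll go for the grasp, jaws across the frosted faces.

```bash
cat >> h.py <<'E'
def q(deg):
    a=np.radians(deg)/2; return [np.cos(a),np.sin(a),0,0]
E
python3 - <<'E'
from h import *
for a in(82.5,-97.5): print(a,[None if s is None else np.round(s,2) for s in (r.solve_ik([.4555,.348,.12],q(a)),r.solve_ik([.463,-.025,.15],q(a+22.5)))])
r.reach([.38,.29,.17],q(82.5)); command_gripper(.055,25)
r.move_straight([.4555,.348,.125]); 
hit=r.move_straight([.4555,.348,.072],speed=.06,max_force=6); print('hit',hit)
snap('scene','scene1')
s=r.read_state(); print(s['time_s'],s['eef_pos'],s['contact_force'],s['joint_positions'])
E
```

```text
82.5 [array([ 0.52,  0.57,  1.57, -0.  ,  1.01,  0.65]), array([-0.22,  0.36,  1.84, -0.  ,  0.95, -0.48])]
-97.5 [array([ 0.52,  0.57,  1.57, -0.  ,  1.01, -2.49]), array([-0.22,  0.36,  1.84, -0.  ,  0.95,  2.66])]
hit False
3.45 [0.45577496 0.34816092 0.07246439] [ 0.45873931 -0.71877269  0.06511062] [ 5.18736496e-01  6.30056631e-01  1.60616606e+00 -2.87791517e-05
  9.04415653e-01  6.49655987e-01]
```

```bash
python3 - <<'E'
from h import *
command_gripper(.01,50); s=r.read_state(); print(s['grip_width'],s['contact_force'])
r.move_straight([.4555,.348,.165],speed=.08)
s=r.read_state(); print(s['time_s'],s['grip_width'],s['contact_force'])
r.move_straight([.40,.26,.20],q(82.5))
r.reach([.463,-.025,.21],q(105))
r.move_straight([.463,-.025,.155],speed=.1)
r.hold(.3)
s=r.read_state(); print(s['time_s'],s['eef_pos'],s['grip_width'],s['contact_force'])
ims=[]
for n,(u0,v0,w,h) in (('top',(400,190,100,75)),('scene',(360,240,120,90))):
    p,d=snap(n,n+'2'); ims.append(cv2.resize(p[v0:v0+h,u0:u0+w],(400,300),interpolation=cv2.INTER_CUBIC))
cv2.imwrite('pics/c2.png',np.hstack(ims)[:,:,::-1])
E
```

```text
0.019640347998099682 [ 0.42725653 -0.74309403  2.59378355]
5.175 0.01905150736448429 [-0.31208194  0.5002866  -0.77176545]
8.1833 [ 0.46320835 -0.02505928  0.15544084] 0.019393682872110563 [-0.58188061  0.03716156 -0.33758109]
```

View pics/c2.png

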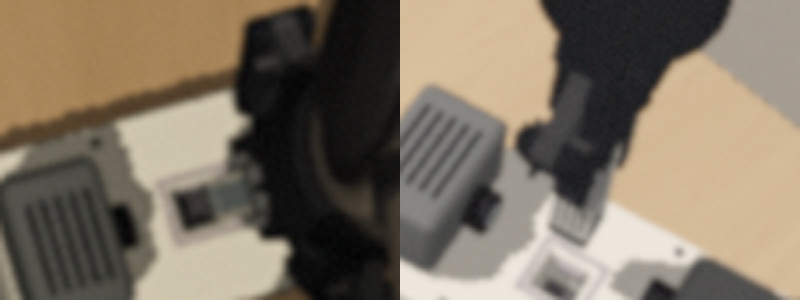

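The pictures show the cell gripped upright above the well: in the left crop the cell is at (230,195) and the well at (195,210), and in the right crop the cell's lower end is at (573,225) with the well below it at (560,270). I'll lower it to just above the deck and compare in rectified deck-plane views.

```bash
python3 - <<'E'
from h import *
r.move_straight([.463,-.025,.118],speed=.08); r.hold(.3)
s=r.read_state(); print(s['time_s'],s['eef_pos'],s['contact_force'],s['torque'])
for n in('top','scene'): snap(n,n+'3')
c0=np.array([.463,-.025]); a=np.radians(15); ex=np.array([np.cos(a),np.sin(a)]); ey=np.array([-np.sin(a),np.cos(a)]); S=.025
rows=[]
for tag,z in (('0',.042),('3',.042)):
    row=[]
    for n in('top','scene'):
        m=optics.camera_model(n); p,_=load(n+tag)
        W=[c0+S*(i*ex+j*ey) for i,j in((1,1),(1,-1),(-1,-1),(-1,1))]
        pt=np.float32([(lambda h:(np.array(m['K'])@h)[:2]/h[2])(np.array(m['R'])@[w[0],w[1],z]+m['t']) for w in W])
        H=cv2.getPerspectiveTransform(pt,np.float32([[0,0],[300,0],[300,300],[0,300]])); im=cv2.warpPerspective(p,H,(300,300),flags=cv2.INTER_CUBIC)
        cv2.drawMarker(im,(150,150),(255,0,0),cv2.MARKER_CROSS,16,1); row.append(im)
    rows.append(np.hstack(row))
cv2.imwrite('pics/c3.png',np.vstack(rows)[:,:,::-1])
E
```

```text
9.1917 [ 0.46321282 -0.02503719  0.11837603] [-0.30785442 -0.20654342 -0.70615288] [ 0.01415115 -0.00267318  0.04513062]
```

View pics/c3.png

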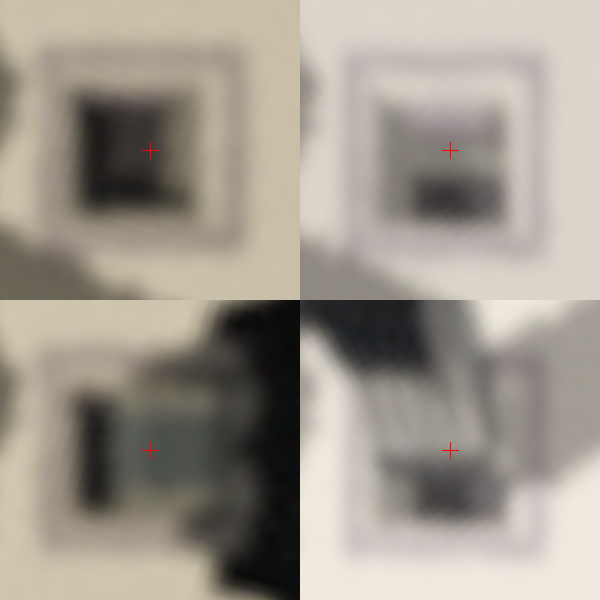

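Top row: the well is centred at about (140,152) in the top view and (143,156) in the scene view, where the cross marks (0.463,-0.025). So the well sits about 1 mm toward +y' and -x' of that. Bottom row: the cell is over the well, but the two views disagree by a millimetre or two. I'll overlay predicted wireframes.

```bash
python3 - <<'E'
from h import *
a=np.radians(15); Rz=np.array([[np.cos(a),-np.sin(a)],[np.sin(a),np.cos(a)]])
tcp=r.read_state()['eef_pos']
row=[]
for n,(u0,v0,w,h) in (('top',(432,222,38,50)),('scene',(388,290,46,60))):
    m=optics.camera_model(n); K,R,t=[np.array(m[k]) for k in 'KRt']; sc=600/h
    p,_=load(n+'3'); im=cv2.resize(p[v0:v0+h,u0:u0+w],(int(w*sc),600),interpolation=cv2.INTER_CUBIC)
    def sq(c,half,z,col):
        P=np.array([[*(c+Rz@np.array([i,j])*half),z] for i,j in((1,1),(1,-1),(-1,-1),(-1,1))])
        hc=P@R.T+t; uv=(hc@K.T)[:,:2]/hc[:,2:]
        cv2.polylines(im,[np.int32(((uv-[u0,v0])+.5)*sc*16)],True,col,1,cv2.LINE_AA,4)
    wc=np.array([.463,-.025])+Rz@[-.0007,.0012]
    sq(wc,.01275,.042,(255,0,0)); sq(wc,.01075,.040,(255,160,0))
    zb=tcp[2]-.068
    sq(tcp[:2],.010,zb+.003,(0,200,0)); sq(tcp[:2],.0082,zb,(0,255,255)); sq(tcp[:2],.010,zb+.03,(0,200,0))
    row.append(im)
cv2.imwrite('pics/c4.png',np.hstack(row)[:,:,::-1]); print(np.hstack(row).shape)
E
```

```text
(600, 916, 3)
```

View pics/c4.png

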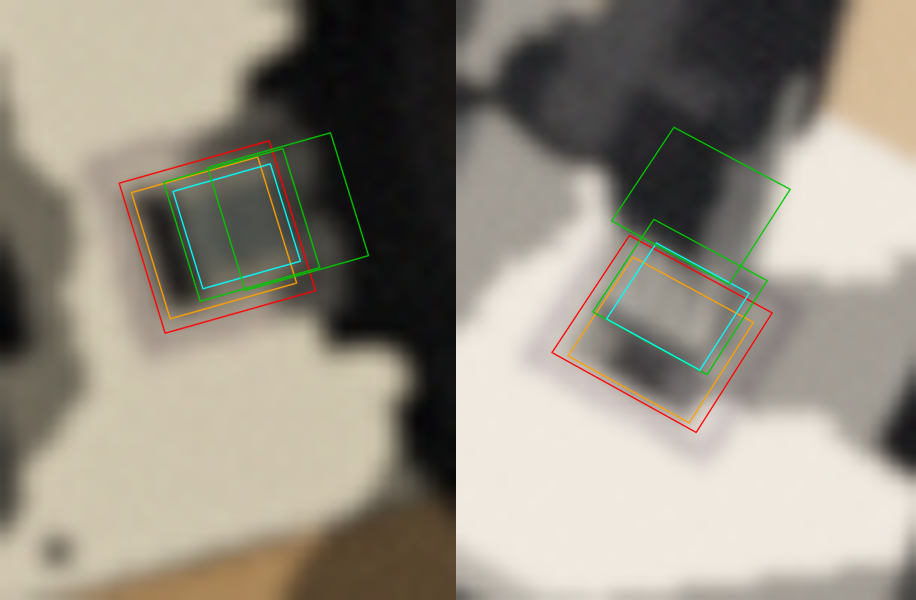

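The wireframes match the images within about a millimetre in both views, so the cell is where the TCP says. The well lies about (-0.5, +1.0) mm away in the meter frame. I'll shift by that and insert in small steps, by feel.

```bash
cat > ins.py <<'E'
from h import *
def push(x,y,z0,z1,absmax,step=.001,speed=.012,base=None):
    """step down; returns (z, stopped)"""
    z=z0
    while z>z1+1e-6:
        z-=step
        hit=r.move_straight([x,y,z],speed=speed,max_force=7)
        s=r.read_state(); f=s['contact_force']-base
        print(f"{s['time_s']:.2f} z={s['eef_pos'][2]*1e3:.2f} cmd={z*1e3:.1f} F={f.round(1)} {hit}")
        if f[2]>absmax or np.hypot(f[0],f[1])>8: return z,True
    return z,False
E
python3 - <<'E'
from ins import *
a=np.radians(15); Rz=np.array([[np.cos(a),-np.sin(a)],[np.sin(a),np.cos(a)]])
x,y=np.array([.463,-.025])+Rz@[-.0005,.0010]; print(x,y)
r.move_straight([x,y,.113],speed=.03); r.hold(.2)
b=np.array(r.read_state()['contact_force']); np.save('base.npy',b); print(b)
print(push(x,y,.113,.092,9.5,base=b))
E
```

```text
0.462258218041753 -0.024163483696262193
[0.36696723 0.11292146 0.21747965]
10.06 z=111.96 cmd=112.0 F=[-0.2 -0.2 -0.2] False
10.31 z=110.93 cmd=111.0 F=[-0.5 -1.  -0.7] False
10.56 z=109.96 cmd=110.0 F=[-0.6 -0.4 -1. ] False
10.81 z=108.94 cmd=109.0 F=[-0.5  0.7 -1.2] False
11.06 z=107.93 cmd=108.0 F=[-0.3  0.  -0.8] False
11.31 z=106.95 cmd=107.0 F=[ 0.4 -0.8  0.1] False
11.56 z=105.93 cmd=106.0 F=[-0.5 -0.5 -0.7] False
11.81 z=104.96 cmd=105.0 F=[-0.2 -0.3 -1. ] False
12.06 z=103.95 cmd=104.0 F=[ 0.4 -1.3 -1. ] False
12.31 z=102.98 cmd=103.0 F=[-0.8 -1.2 -1.6] False
12.56 z=102.10 cmd=102.0 F=[-1.4 -2.2  2.6] False
12.81 z=101.00 cmd=101.0 F=[-2.3 -1.8  3.2] False
13.06 z=99.92 cmd=100.0 F=[-2.4 -1.1  2.8] False
13.31 z=98.85 cmd=99.0 F=[-1.  -1.   1.3] False
13.56 z=97.88 cmd=98.0 F=[-1.4 -1.6  1. ] False
13.81 z=96.90 cmd=97.0 F=[-1.2 -2.4  2. ] False
14.06 z=95.92 cmd=96.0 F=[-0.5 -2.   1.9] False
14.31 z=94.92 cmd=95.0 F=[-1.5 -1.9  2.6] False
14.56 z=93.92 cmd=94.0 F=[-1.2 -2.3  1.8] False
14.81 z=92.92 cmd=93.0 F=[ 0.  -1.7  2.1] False
15.06 z=91.92 cmd=92.0 F=[-1.  -2.1  2.2] False
(0.09199999999999998, False)
```

It slipped past the nose at about 3 N and slides at about 2 N. I'll continue down to the seat.

```bash
python3 - <<'E'
from ins import *
b=np.load('base.npy'); x,y=0.462258,-0.024163
print(push(x,y,.092,.071,6,step=.0007,speed=.012,base=b))
E
```

```text
15.31 z=91.25 cmd=91.3 F=[-1.4 -2.2  1.8] False
15.56 z=90.55 cmd=90.6 F=[-1.5 -2.9  2.7] False
15.81 z=89.85 cmd=89.9 F=[-1.4 -2.2  2.4] False
16.06 z=89.14 cmd=89.2 F=[-1.4 -2.8  2.8] False
16.31 z=88.46 cmd=88.5 F=[-0.9 -3.   3.3] False
16.56 z=87.76 cmd=87.8 F=[-1.8 -3.3  4. ] False
16.81 z=87.07 cmd=87.1 F=[-0.7 -2.9  2.3] False
17.06 z=86.36 cmd=86.4 F=[-1.4 -3.3  2.5] False
17.31 z=85.68 cmd=85.7 F=[-1.2 -3.1  2.8] False
17.56 z=85.14 cmd=85.0 F=[-1.8 -2.6  5.9] False
17.81 z=84.87 cmd=84.3 F=[-4.  -3.1 10.1] False
(0.08429999999999993, True)
```

There is a steep stop at TCP z of about 85 mm, which puts the underside about 25 mm down, and a slight rise before it fits the seat. I'll ease the push a little, release, retreat and look.

```bash
python3 - <<'E'
from h import *
b=np.load('base.npy'); x,y=0.462258,-0.024163
r.move_straight([x,y,.0847],speed=.01); s=r.read_state(); print(s['contact_force']-b,s['eef_pos'])
command_gripper(.045); s=r.read_state(); print(s['time_s'],s['contact_force']-b,s['eef_pos'],s['grip_width'])
r.move_straight([x,y,.20],speed=.1); r.reach([.36,.15,.25],q(105)); r.hold(.3)
ims=[]
a=np.radians(15); Rz=np.array([[np.cos(a),-np.sin(a)],[np.sin(a),np.cos(a)]])
for n,(u0,v0,w,h) in (('top',(425,210,53,60)),('scene',(380,260,60,80))):
    p,d=snap(n,n+'5'); sc=600/h; X=cloud(n,d); k=X[v0:v0+h,u0:u0+w].reshape(-1,3); k=k[(k[:,2]>.085)&(k[:,2]<.10)]
    e=k[np.hypot(*(k[:,:2]-[x,y]).T)<.018]; print(n,len(e),np.median(e,0),cv2.minAreaRect(e[:,:2].astype(np.float32)*1e3))
    im=cv2.resize(p[v0:v0+h,u0:u0+w],(int(w*sc),600),interpolation=cv2.INTER_CUBIC)
    m=optics.camera_model(n); K,R,t=[np.array(m[k]) for k in 'KRt']
    for z in(.042,.093):
        P=np.array([[*(np.array([x,y])+Rz@np.array([i,j])*.01),z] for i,j in((1,1),(1,-1),(-1,-1),(-1,1))]); hc=P@R.T+t; uv=(hc@K.T)[:,:2]/hc[:,2:]
        cv2.polylines(im,[np.int32((uv-[u0,v0]+.5)*sc*16)],True,(255,0,0),1,cv2.LINE_AA,4)
    ims.append(im[:,:395])
cv2.imwrite('pics/c5.png',np.hstack(ims)[:,:,::-1]); print(r.read_state()['time_s'])
E
```

```text
[-2.34089934 -2.94362489  8.17625827] [ 0.46227511 -0.02417493  0.08506626]
18.425 [ 0.51093723 -0.74952457 -0.57320076] [ 0.4621274  -0.02394222  0.08442804] 0.04500052731294907
top 128 [ 0.46210138 -0.02120684  0.0932888 ] ((462.4521179199219, -22.047771453857422), (19.757152557373047, 20.61630630493164), 15.1964111328125)
scene 192 [ 0.45762395 -0.02551012  0.09330675] ((459.3538818359375, -24.5098876953125), (21.931489944458008, 19.950481414794922), 14.238525390625)
20.9667
```

View pics/c5.png

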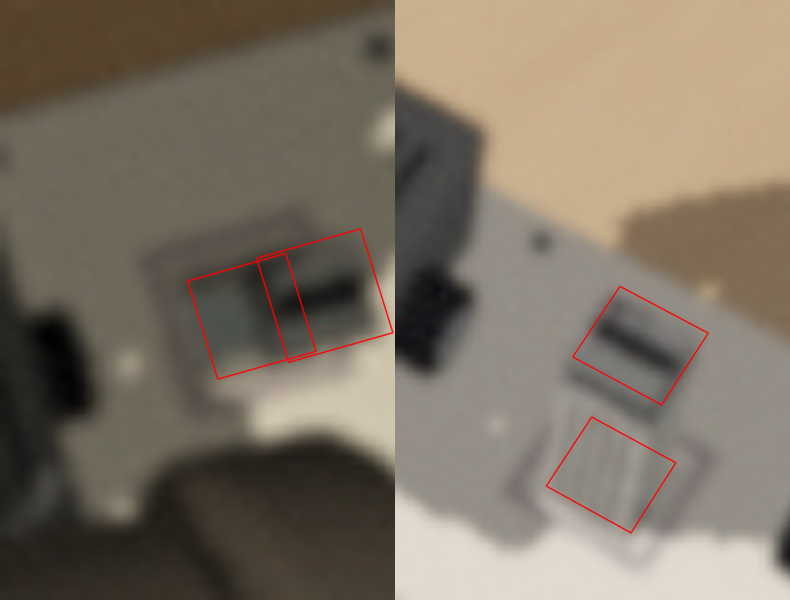

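The cell stands in the well, with the ridge along the light path: fitted yaw is 15.2° (top) and 14.2° (scene). The cap at 93.3 mm agrees with the felt stop. As a check that letting go did not drag it up, I'll press gently on the cap with closed fingers.

```bash
python3 - <<'E'
from ins import *
x,y=0.462258,-0.024163
command_gripper(0.0,20); r.reach([x,y,.16],q(105)); r.move_straight([x,y,.123],speed=.08); r.hold(.2)
b=np.array(r.read_state()['contact_force'])
print(push(x,y,.123,.109,6.0,step=.0007,base=b))
r.move_straight([x,y,.18],speed=.1); r.reach([.36,.15,.25],q(105)); r.hold(.2)
for n in('top','scene'):
    p,d=snap(n,n+'6'); k=cloud(n,d)[d>0]; e=k[(k[:,2]>.085)&(k[:,2]<.10)&(np.hypot(*(k[:,:2]-[x,y]).T)<.018)]
    print(n,len(e),np.median(e,0),cv2.minAreaRect(e[:,:2].astype(np.float32)*1e3))
print(r.read_state()['time_s'])
E
```

```text
23.42 z=122.37 cmd=122.3 F=[-0.4 -0.5  0.1] False
23.67 z=121.56 cmd=121.6 F=[-0.  -1.2  0.3] False
23.92 z=120.83 cmd=120.9 F=[ 0.4 -0.7 -0. ] False
24.17 z=120.15 cmd=120.2 F=[0.4 0.1 0.3] False
24.42 z=119.46 cmd=119.5 F=[-0.6 -1.2 -0.1] False
24.67 z=118.76 cmd=118.8 F=[ 0.7 -1.  -0.8] False
24.92 z=118.15 cmd=118.1 F=[0.4 0.2 0.2] False
25.17 z=117.88 cmd=117.4 F=[ 0.3 -0.1  5.1] False
25.42 z=117.69 cmd=116.7 F=[-0.3 -1.   9.5] False
(0.11669999999999994, True)
top 125 [ 0.46223608 -0.02108646  0.09293863] ((462.7027282714844, -22.115840911865234), (19.721899032592773, 20.176509857177734), 13.297965049743652)
scene 189 [ 0.45782609 -0.02547258  0.09327501] ((460.3871765136719, -24.255769729614258), (21.949432373046875, 20.036348342895508), 14.17453670501709)
27.3667
```

```bash
python3 -c "
from h import *
r.finish_job(); print(r.read_state()['time_s'])"
```

```text
the job is handed in; nothing more can be done
the job is handed in; nothing more can be done
```

The glass cell is standing in the meter's well, pressed fully home and let go. I handed the job in at about 27.4 s of the 40 s; the job gives no verdict.

**What I did:** I gripped the cell by its frosted sides, lifted it out of the stand and turned it about 22.5° to match the meter. I then pushed it in by feel. It passed the nose at about 3 N and slid at 2–4 N. It met a steep stop with the underside about 25 mm below the mouth. The highest push I read was about 10 N.

**Last checks:**
- **Fully home:** after letting go, I pressed the cap gently with the closed fingers. The force rose to 9.5 N with almost no travel, so the cell is on its hard stop. The cap is at 93 mm, which agrees with the depth I felt.
- **Yaw:** the cell measures 13–14° against about 15° for the meter, inside the 0.1 rad limit.
- **Position:** the two cameras disagree on the cell's centre by about 2–3 mm, roughly what a calibration error of about 2 mm per camera would give. Their average lies about 1 mm from the position I used for the well.
- **Not measured:** I could not read the seat's travel directly, and its 1 N rise was barely visible in the force noise. I judged "home" by the steep stop. I took no final look at the blank and other bystanders, but the arm met no unexpected force on the way.

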